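Lock a tube rack on the bench shaker

ROBOT

A 6-joint arm with a two-finger parallel gripper is mounted at the origin on a cart in front of the work surface, level with it; the furniture and walls round the work are solid. World frame = base frame: x ahead of the robot, y to its left, z up, the work surface at z = 0. Lengths are in mm, angles in rad, forces in N, time in s.
With the tool pointing down it reaches from about 375 to 750 mm from the base axis. Payload 9 kg.
Tool frame: the origin (TCP) lies between the finger pads; the fingertips stand ahead of it and the grasp point (between the pads) lies 3 mm ahead of it (ctrl.tips_ahead is the z of the fingertips in the tool frame, in mm); z points along the fingers, y is the line along which they close (so a half turn about z gives the same grasp; the last joint's range is limited). The gripper opens to 85 mm and grips with 20 to 120 N. Pads are 22 mm wide; open, the fingers measure 114 mm over their backs; the gripper's body (76 mm by 85 mm) begins 54 mm behind the grasp point. The pads swing forward as they close: fully open they stand 13 mm farther back than shut.
Start: joints at [1.097, 0.104, 0.097, 1.564, 0, 1.353], TCP at [151.815, 580.508, 227.731] pointing down, gripper open.
Joint ranges: [-2.99, 2.99], [-0.84, 1.86], [-1.1, 1.16], [-1.84, 2.11], [-1.51, 1.56], [-3.14, 3.14]. Speed limits (rad/s): [2.22, 2.22, 2.57, 3.14, 3.14, 3.14].

INTERFACE

Orientations are given as a unit quaternion [x, y, z, w].
In Python, from cell import telemetry, optics, hand_in, ctrl gives the robot as it stands.
- The arm moves only by the tool move_arm, never from a script. Its argument "steps" is one flat list of numbers, 5 for each row, row after row: the shift along the tool's x, y, z in mm, then the turn about the tool's z in units of 5 degrees (1.0 is 5 degrees), then the opening, from 0 (shut) to 1 (fully open). In form: [x, y, z, spin, gripper, x, y, z, spin, gripper, ...]. A call has 1 to 8 rows; each row shifts and turns the commanded pose from where the row before left it, along the tool's axes as they then stand; what a row does not reach is not made up. A row lasts 1/8 s, in which the tool goes at most 62.5 mm and 10.7 degrees, less where a joint would pass 70% of its speed; a pose out of reach is approached as far as the arm can. A call with a gripper value outside its range is refused whole. The fingers move at their own pace and stop on an object; "newtons" is the grip in N (left out, the last holds). Time passes only in rows, so rows that do not move let the fingers close. It gives the time, the measured TCP pose, the force, the opening and the grip force at its end, in the units of the state.
- telemetry.get_state(): the state, without advancing time (a new reading comes with each control period).
- optics.grab_frame(name): name is "scene" or "top"; returns a dict with "img" (384x512x3 uint8, red, green, blue), "range_z" (384x512 float32, mm along the optical axis (not along the pixel's ray), 0 where there is no reading), "vfov" (degrees; the focal length in pixels is half the picture's height over the tangent of half this angle, whatever the lens; pixels are square), "cx", "cy" (the principal point, pixels), "eye" and "rotation" of the camera in the world. Camera axes: x right, y down, z forward; pixel columns grow to the right and rows downward; lengths in mm; the calibration is good to about 2 mm. A picture is of the moment at which its call begins.
- hand_in(): hands the job in; it is judged then, once.
Trained networks look in a picture, given as the dict that the camera call returned (one of the last four; its "shot" number tells which), for a name from the list of things; names that differ only in an ending like _2 or _b are one class to them, and where a whole thing is asked for, a point or a joint stands for the part that bears it (a point fixed in the world has none). Each returns a list of dicts, best first, with "p" (0 to 1); they miss things now and then, are a little off and sometimes report something else, mostly with a low value. They report only what shows in the picture. A call takes as long as a camera call.
- optics.trace(target, picture): "pixels" (384x512 bool, what is visible of it) and "centre" ([column, row] in pixels, amid what is visible of it).
The state is a dict: "time_s": time; "joint_positions": joint angles; "qd": joint speeds; "joint_torque": joint torques, N m; "tcp_pos": TCP position; "orientation": TCP orientation; "force": force on the tool from outside, world axes, zero at the start; "torque": the same for the moment, N m; "opening": finger opening in mm; "finger_force": force on a finger pad.
Only numpy, scipy, OpenCV 4.12 (cv2) and the standard library are available. Lean on these libraries where they do the work, as an engineer would, in place of code of your own. Each camera call takes 0.05 s, during which the arm holds its last target. There are 200 camera calls.

TASK

Get the bench shaker ready to run: push the tube rack on its platform straight back until it sits square and fully home against the rear fence, then push the toggle clamp's lever over and down, past its dead point, until it snaps into lock and its rubber foot holds the rack down. Everything is pushed with the fingertips: do not lift or tip the rack, and leave the beaker, the bottle and the tip box where they stand.

Things in the scene. Friction and masses are not known exactly. Their poses are not given: they have to be found in the camera images.
- shaker: Fixed bench shaker: white body 150 x 228 mm, top 51 mm up, controls in front; on it an aluminium platform 134 mm deep (x -67 to +67), 244 mm wide, top 64 mm up. Origin under the platform's centre, at bench height; x to the shaker's rear (away from the robot, within 0.35 rad), y to its left. Rear fence 16 mm high, front face at x = +57; side stop 12 mm high by the rack's right end, 5 mm off; left and front open.
- rack_home (a point): Point on the platform's top (fixed to the shaker) where the rack's origin is when the rack is fully home, touching the rear fence: x = +18, y = +26, z = +64 mm in the shaker's frame.
- rack: Low blue tube rack with a few capped tubes, standing on the platform: 78 mm deep (x), 146 mm wide (y), 28 mm high, tubes up to 43 mm, 0.1 to 0.25 kg. Origin at the centre of its underside, axes along the shaker's. It starts 30 to 45 mm short of home and slides on the platform at a push of 1 to 2 N.
- clamp_pivot (a point): Fixed pivot of the clamp's arm. The clamp stands on a block at the right (-y) end of the platform; its arm and lever move in the upright plane through this point parallel to the shaker's y axis. The raised arm and spindle reach at most 175 mm above the bench, the lever 250 mm: mind the gripper's body when pushing the rack.
- handle_end (a point): Outer end of the lever's grip, on its axis; the grip is a straight bar 18 mm thick, 73 mm long from handle_root to here. It starts nearly upright, this point 0.25 m up, and closes by swinging to -y and down through 80 degrees, about a slowly drifting centre 55 mm beyond handle_root. Locked, it lies 5 degrees above level, 0.14 m up. Push the side that faces the rack, which becomes the upper side.
- handle_root (a point): Inner end of the same grip, on its axis, on the side of the clamp's pivots.
- clamp_link (a joint): Angle of the toggle link against the lever, rad: 0 at the start (open), growing as the lever is pushed over. The foot meets the rack near 1.5, the dead point is 2.11, the locked stop 2.27. Let go before the dead point the lever does not lock; past it it snaps on to the stop by itself. The push needed near the grip's end peaks at 3 to 5 N, between 1.6 and 1.9.
- clamp_foot: Rubber foot, 20 mm wide, on a sprung spindle at the end of the clamp's arm; origin at the middle of its underside. The arm starts raised; locked, the foot stands on the rack's top about 22 mm in from its right end and presses with about 25 N.
- beaker: small clear beaker, 74 mm wide, 90 mm tall; origin at the centre of its underside. A bystander.
- white_bottle: small white screw-cap bottle, 52 mm wide, 78 mm tall; origin at the centre of its underside. A bystander.
- tip_box: clear pipette tip box, 96 x 126 x 80 mm; origin at the centre of its underside. A bystander.

How it is judged:
By the outcome, as a careful person would: the job done as asked, in the order asked, and still so for the second after the job is handed in, with the robot touching nothing.
It also fails if it takes over 51 s, if anything falls off the work surface, if the arm or the gripper's body presses on something with over 40 N, if the wrist force passes 120 N, or if a joint passes its speed limit or range.

## Working session

There is one attempt and no reset: what is moved stays moved. The work goes in short steps, Python scripts to look and compute and a tool call to move; the robot and the scene stay as the last step left them, time stands still between calls to the robot, and variables do not carry over. Pictures are saved under pics/ and viewed, at most 10 in all, crops included, and the job is handed in when it is done.

Besides the shell and the picture viewer there is one more tool, called after "Emit:" by a JSON object that holds its "fn" and its "kwargs". move_arm: Moves the arm, as the interface text tells. Its arguments: {"type":"object","properties":{"steps":{"type":"array","items":{"type":"number"}},"newtons":{"type":"number"}},"required":["steps"]}

```bash
mkdir -p pics; ls; cat > h.py <<'E'
import numpy as np, cv2
from cell import telemetry, optics, hand_in, ctrl
def cloud(f):
    d=f["range_z"]; h,w=d.shape; fl=h/2/np.tan(np.radians(f["vfov"])/2)
    u,v=np.meshgrid(np.arange(w),np.arange(h))
    c=np.stack([(u-f["cx"])/fl*d,(v-f["cy"])/fl*d,d],-1)
    return c@np.array(f["rotation"]).T+np.array(f["eye"])
E
python3 - <<'E'
from h import *
fs={n:optics.grab_frame(n) for n in("scene","top")}
cv2.imwrite("pics/a.png",np.vstack([f["img"][...,::-1] for f in fs.values()])[:, :] if 0 else cv2.resize(np.hstack([f["img"][...,::-1] for f in fs.values()]),(800,300)))
cv2.imwrite("pics/scene.png",fs["scene"]["img"][...,::-1]);cv2.imwrite("pics/top.png",fs["top"]["img"][...,::-1])
np.set_printoptions(precision=1,suppress=True)
print(ctrl.tips_ahead, telemetry.get_state()["orientation"])
for n,f in fs.items():
    P=cloud(f); print(n,f["eye"],f["vfov"],f.get("shot"))
    for t in["shaker","rack","handle_end","clamp_pivot","clamp_foot","beaker","white_bottle","tip_box"]:
        for r in optics.trace(t,f)[:1]:
            m=r["pixels"]&(f["range_z"]>0); Q=P[m]
            print(t,r["p"],r["centre"],m.sum(),np.percentile(Q,[3,50,97],axis=0).tolist() if m.sum() else"")
E
```

```text
pics
22.0 [ 0.1  1.  -0.  -0. ]Traceback (most recent call last):
  File "<stdin>", line 8, in <module>
  File "h.py", line 7, in cloud
    return c@np.array(f["rotation"]).T+np.array(f["eye"])
           ~^~~~~~~~~~~~~~~~~~~~~~~~~~
ValueError: matmul: Input operand 1 has a mismatch in its core dimension 0, with gufunc signature (n?,k),(k,m?)->(n?,m?) (size 4 is different from 3)
```

```bash
sed -i 's/np.array(f\["rotation"\]).T/Rotation.from_quat(f["rotation"]).as_matrix().T/; 1a from scipy.spatial.transform import Rotation' h.py
python3 - <<'E'
from h import *
fs={n:optics.grab_frame(n) for n in("scene","top")}
cv2.imwrite("pics/scene.png",fs["scene"]["img"][...,::-1]);cv2.imwrite("pics/top.png",fs["top"]["img"][...,::-1])
np.set_printoptions(precision=1,suppress=True)
print(telemetry.get_state()["orientation"])
for n,f in fs.items():
    P=cloud(f); print(n,f["eye"],f["vfov"]); np.save(n+"P.npy",P)
    for t in["shaker","rack","handle_end","clamp_pivot","clamp_foot","beaker","white_bottle","tip_box"]:
        for r in optics.trace(t,f)[:1]:
            m=r["pixels"]&(f["range_z"]>0); Q=P[m]
            np.save(n+t+".npy",m)
            print(t,round(r["p"],2),r["centre"],m.sum(),np.percentile(Q,[3,50,97],axis=0).round().tolist() if m.sum() else"")
E
```

```text
[ 0.1  1.  -0.  -0. ]
scene [ 152.6 -219.8  944.5] 42.49299293700682
shaker 0.62 [256.9, 270.9] 6025 [[332.0, 176.0, 20.0], [409.0, 230.0, 64.0], [492.0, 400.0, 201.0]]
rack 0.85 [237.4, 239.3] 2420 [[365.0, 248.0, 67.0], [402.0, 315.0, 92.0], [441.0, 391.0, 108.0]]
handle_end 0.59 [278.5, 250.4] 419 [[426.0, 187.0, 120.0], [432.0, 195.0, 189.0], [447.0, 206.0, 246.0]]
clamp_pivot 0.81 [272.4, 266.6] 1291 [[418.0, 175.0, 71.0], [430.0, 198.0, 123.0], [449.0, 256.0, 243.0]]
clamp_foot 0.59 [259.9, 238.1] 28 [[421.0, 253.0, 145.0], [425.0, 259.0, 152.0], [431.0, 263.0, 158.0]]
beaker 0.68 [178.7, 184.7] 1234 [[339.0, 506.0, 4.0], [373.0, 534.0, 56.0], [406.0, 575.0, 90.0]]
white_bottle 0.7 [217.6, 176.9] 571 [[443.0, 511.0, 9.0], [462.0, 522.0, 53.0], [485.0, 549.0, 80.0]]
tip_box 0.97 [265.2, 154.4] 1885 [[540.0, 473.0, 2.0], [587.0, 514.0, 77.0], [652.0, 596.0, 82.0]]
top [ 308.8  373.9 1255.2] 45.13721956091368
shaker 0.66 [308.2, 215.6] 4060 [[336.0, 179.0, 43.0], [423.0, 263.0, 65.0], [492.0, 409.0, 164.0]]
rack 0.72 [281.8, 226.1] 1783 [[369.0, 251.0, 65.0], [406.0, 319.0, 92.0], [445.0, 386.0, 109.0]]
handle_end 0.6 [195.9, 239.2] 760 [[340.0, 503.0, -1.0], [375.0, 544.0, 7.0], [405.0, 571.0, 93.0]]
clamp_pivot 0.9 [325.9, 216.1] 494 [[420.0, 177.0, 70.0], [432.0, 208.0, 131.0], [453.0, 260.0, 246.0]]
clamp_foot 0.5 [308.9, 214.5] 22 [[425.0, 255.0, 148.0], [432.0, 260.0, 153.0], [437.0, 263.0, 157.0]]
beaker 0.89 [196.5, 239.7] 738 [[342.0, 503.0, -1.0], [376.0, 544.0, 8.0], [406.0, 569.0, 93.0]]
white_bottle 0.56 [200.7, 208.6] 336 [[444.0, 509.0, 22.0], [464.0, 529.0, 74.0], [488.0, 552.0, 82.0]]
tip_box 0.68 [195.8, 157.5] 1604 [[546.0, 477.0, 51.0], [597.0, 534.0, 79.0], [653.0, 594.0, 84.0]]
```

View pics/scene.png

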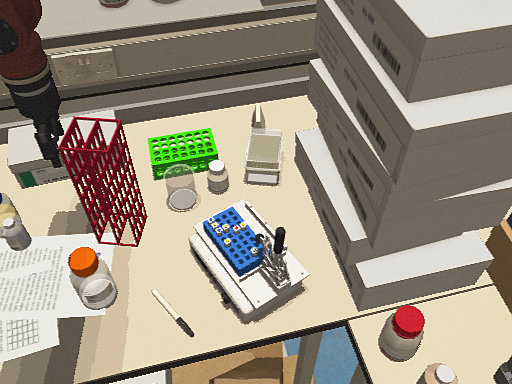

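View pics/top.png

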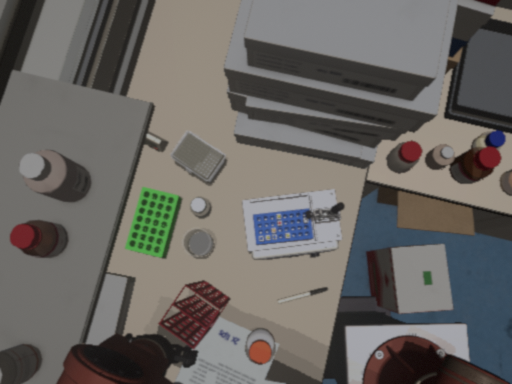

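The scene view shows the blue rack at about (235,240), with the clamp and its black lever at (278,243) at the platform's right end. A tall stack of boxes stands behind it, and a red wire rack at (105,180) lies between the arm and the shaker. The top view shows the shaker at (295,225) and the black lever tip at (338,208).

```bash
python3 - <<'E'
from h import *
np.set_printoptions(precision=1,suppress=True,linewidth=150)
from scipy.ndimage import binary_erosion
A={n:np.load(n+"P.npy") for n in("scene","top")}
for n,P in A.items():
    img=cv2.imread(f"pics/{n}.png").astype(int); b,g,r=img[...,0],img[...,1],img[...,2]
    reg=(P[...,0]>310)&(P[...,0]<520)&(P[...,1]>150)&(P[...,1]<440)
    blue=reg&(b>r+50)&(b>g+25)&(np.abs(P[...,2]-92)<5)
    q=P[blue][:,:2].astype(np.float32); print(n,"rack",blue.sum(),cv2.minAreaRect(q), np.median(P[blue][:,2]))
    pl=reg&(np.abs(P[...,2]-64)<4)
    print("plat",cv2.minAreaRect(P[pl][:,:2].astype(np.float32)),cv2.boxPoints(cv2.minAreaRect(P[pl][:,:2].astype(np.float32))).tolist())
    fe=reg&(np.abs(P[...,2]-80)<4)&(P[...,0]>450)
    print("fence",cv2.minAreaRect(P[fe][:,:2].astype(np.float32)),fe.sum())
    hd=reg&(P[...,2]>130)&(P[...,1]<250)
    for z in range(130,260,10):
        m=hd&(abs(P[...,2]-z)<5)
        dark=m&(img.max(-1)<70)
        print(z,m.sum(),P[m].mean(0) if m.sum() else"",dark.sum(),P[dark].mean(0) if dark.any() else "", np.ptp(P[m],axis=0) if m.sum() else "")
    foot=reg&(P[...,2]>125)&(P[...,1]>225)
    q=P[foot]; print("arm",len(q),q.min(0),q.max(0))
# height map
H=np.full((18,24),-1)
for P in A.values():
    ok=P[...,2]>-50
    i=((P[...,0]-50)//40).astype(int); j=((P[...,1]+100)//40).astype(int)
    s=ok&(i>=0)&(i<18)&(j>=0)&(j<24); np.maximum.at(H,(i[s],j[s]),P[...,2][s].astype(int))
print("cols y from",[-100+40*k for k in range(24)])
for k in range(18): print(50+40*k,H[k])
E
```

```text
scene rack 1291 ((406.60784912109375, 321.080810546875), (78.55397033691406, 146.2462615966797), 4.666593551635742) 92.18224106348521
plat ((425.17742919921875, 297.22015380859375), (136.02783203125, 246.97698974609375), 5.792239665985107) [[345.0481262207031, 413.2140808105469], [369.9734191894531, 167.49807739257812], [505.3067321777344, 181.22622680664062], [480.3814392089844, 426.9422302246094]]
fence ((478.28961181640625, 288.0128173828125), (227.939697265625, 34.163787841796875), 84.67623138427734) 188
130 42 [434.2 209.4 132.7] 5 [436.6 196.6 133.7] [25.9 48.4  4.6]
140 93 [433.7 205.3 139.5] 12 [433.3 194.8 137.6] [27.5 54.   9.9]
150 53 [432.1 213.1 150.3] 1 [424.7 248.  151.8] [17.5 59.3 10. ]
160 101 [432.5 225.5 160.1] 8 [434.1 224.4 159.9] [18.7 57.6  9.9]
170 41 [431.5 228.6 168.4] 6 [434.2 220.9 170.2] [17.1 53.1  9.5]
180 22 [432.  197.6 180.8] 18 [433.1 196.3 181.1] [14.7 11.   8.5]
190 30 [430.8 198.1 190.3] 25 [431.5 196.6 190.1] [14.  14.3  9.4]
200 27 [431.5 196.1 200.3] 26 [431.6 195.9 200.1] [13.2 10.7  9.7]
210 28 [432.5 195.3 210.2] 26 [432.9 194.8 210.2] [14
[... 3040 characters left out ...]
  5   3   5   7  66  69  84  83  80   8   7   7   7  55  51 846 839 535 539 421 424 424]
530 [ 77 121 125  80 527 626 526 202   7   7   7   8   8   7  83  85  86 847 843 424 425 424 424 424]
570 [ 97 124 127  92 527 630 630 630 629 628 525 415 412   8  86  85 424 840 840 424 424 425 425 425]
610 [ 75 121 127 526 626 630 630 630 630 630 629 630 630 526  84  84 424 423 424 425 424 424 425 424]
650 [  8   9   4 527 628 630 631 629 630 630 631 630 630 527   7  61  86   7  66 422 423 424 424 423]
690 [  6   4   4 528 627 628 629 629 629 629 629 629 626   8   6   7   9   8   7   7   4 330 317 312]
730 [  5   5   4 526 379 131  -1  -1  -1  -1  -1  -1 527   5   7   9   9   6   8   5 302 330 318 313]
```

Emit:
{"fn": "move_arm", "kwargs": {"steps": [0,0,-40,0,1,0,0,-40,0,1,0,0,-40,0,1,0,0,-30,0,1]}}

```text
time_s: 1.5
tcp_pos: [152.1, 581.0, 380.2]
orientation: [0.128, 0.992, 0.002, 0.001]
force: [0.9, 0.2, 0.0]
opening: 85.0
finger_force: 0.0
```

Emit:
{"fn": "move_arm", "kwargs": {"steps": [0,0,0,-2,1,0,0,0,-2,1,-27,-45,0,0,1,-27,-45,0,0,1,-27,-45,0,0,1,-27,-45,0,0,1,-27,-45,0,0,1,-27,-45,0,0,1]}}

```text
time_s: 2.5
tcp_pos: [339.5, 325.5, 378.4]
orientation: [-0.047, 0.999, 0.001, 0.001]
force: [1.7, 1.8, 0.6]
opening: 85.6
finger_force: 0.0
```

Emit:
{"fn": "move_arm", "kwargs": {"steps": [0,2,0,0,1,0,0,50,0,1,0,0,60,0,1,0,0,60,0,1,0,0,60,0,1,0,0,40,0,1,0,0,18,0,1,0,0,0,0,1]}}

```text
time_s: 3.5
tcp_pos: [337.8, 329.1, 89.8]
orientation: [-0.047, 0.999, 0.0, -0.0]
force: [-0.2, 0.5, 0.7]
opening: 85.5
finger_force: 0.0
```

```bash
python3 - <<'E'
from h import *
fs=[optics.grab_frame(n)["img"][...,::-1] for n in("scene","top")]
cv2.imwrite("pics/b.png",np.hstack([cv2.resize(fs[0][170:330,160:320],(400,400)),cv2.resize(fs[1][150:290,220:360],(400,400))]))
E
```

```text
(no output)
```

View pics/b.png

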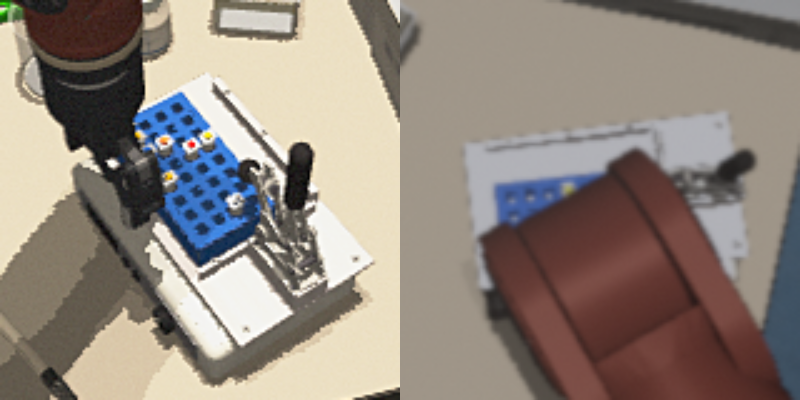

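The gripper stands in front of the rack, with clear room to the clamp. Next I push, slowly.

Emit:
{"fn": "move_arm", "kwargs": {"steps": [-8,0,0,0,1,-5,0,0,0,1,-4,0,0,0,1,-4,0,0,0,1,-4,0,0,0,1,-4,0,0,0,1,-4,0,0,0,1,0,0,0,0,1]}}

```text
time_s: 4.6
tcp_pos: [371.2, 331.8, 89.7]
orientation: [-0.047, 0.999, 0.0, 0.0]
force: [-0.2, 0.2, 0.5]
opening: 85.4
finger_force: 0.0
```

Emit:
{"fn": "move_arm", "kwargs": {"steps": [-3,0,0,0,1,-3,0,0,0,1,-3,0,0,0,1,0,0,0,0,1]}}

```text
time_s: 5.1
tcp_pos: [380.1, 332.7, 89.7]
orientation: [-0.047, 0.999, 0.0, 0.0]
force: [0.9, 0.8, 0.2]
opening: 85.6
finger_force: 0.0
```

Emit:
{"fn": "move_arm", "kwargs": {"steps": [-2,0,0,0,1,-2,0,0,0,1,-2,0,0,0,1,0,0,0,0,1]}}

```text
time_s: 5.6
tcp_pos: [386.0, 333.2, 89.7]
orientation: [-0.047, 0.999, 0.0, 0.0]
force: [0.2, 0.5, 0.1]
opening: 85.8
finger_force: 0.0
```

```bash
cat > rk.py <<'E'
from h import *
f=optics.grab_frame("scene"); P=cloud(f); c=np.array([425.5,295.5]); ux=np.array([.9955,.095]); uy=np.array([-.095,.9955])
img=f["img"].astype(int); r,g,b=img[...,0],img[...,1],img[...,2]
q=P[...,:2]-c; xs=q@ux; ys=q@uy
m=(b>r+50)&(b>g+25)&(abs(P[...,2]-92)<5)&(abs(xs)<70)&(abs(ys)<130)
for lo in range(-40,100,20):
    s=m&(ys>=lo)&(ys<lo+20)
    if s.sum()>5: print(lo, s.sum(), np.percentile(xs[s],[2,98]).round(1))
print("y",np.percentile(ys[m],[1,99]))
s=(abs(P[...,2]-80)<2.5)&(xs>45)&(xs<70)&(abs(ys)<110)
print("fence top x",s.sum(),np.percentile(xs[s],[3,50,97]))
print(telemetry.get_state()["force"])
E
python3 rk.py
```

```text
-40 167 [-54.   15.2]
-20 185 [-54.1  12.1]
0 98 [-53.1  20.9]
20 67 [-53.9  21.4]
40 60 [-53.2 -14.7]
60 65 [-54.3  21.8]
80 36 [-53.9  21.3]
y [-44.82454705  94.16418041]
fence top x 147 [55.73985018 59.50363301 64.04376558]
[-0.24703946  0.38288945  0.57138308]
```

```bash
python3 - <<'E'
from h import *
f=optics.grab_frame("scene")
cv2.imwrite("pics/c.png",cv2.resize(f["img"][190:300,180:300,::-1],(654,600),interpolation=cv2.INTER_CUBIC))
P=cloud(f); m=(P[...,0]>360)&(P[...,0]<410)&(P[...,1]>270)&(P[...,1]<400)&(P[...,2]>110)&(P[...,2]<140)
q=P[m]; print(q.min(0),q.max(0),np.median(q,0))
E
```

```text
[369.07239724 275.82219515 110.06985033] [396.68928394 382.83607814 139.88725897] [379.29722885 374.78846788 124.21675894]
```

View pics/c.png

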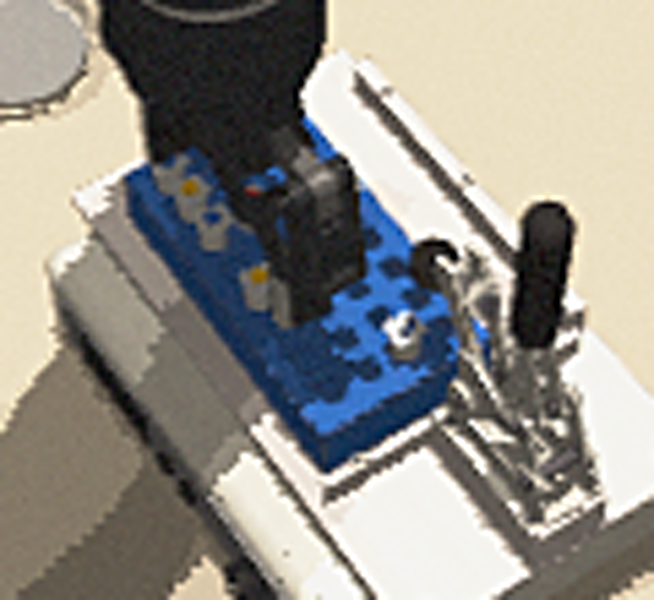

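The picture shows the right finger at (320,290) standing over the rack rather than in front of it, so the open tips ride above the rack's top. I'll measure the tip height.

```bash
python3 - <<'E'
from h import *
print(ctrl.tips_ahead, telemetry.get_state()["tcp_pos"])
f=optics.grab_frame("scene"); P=cloud(f); img=f["img"].astype(int)
m=(img.max(-1)<75)&(P[...,0]>355)&(P[...,0]<415)&(P[...,1]>265)&(P[...,1]<305)&(P[...,2]>93)&(P[...,2]<150)
for z in range(90,150,6):
    s=m&(abs(P[...,2]-z)<=3)
    if s.sum(): print(z,s.sum(),P[s].min(0).round(),P[s].max(0).round())
E
```

```text
22.0 [385.85246687 333.22617922  89.69783185]
96 3 [383. 266.  94.] [415. 302.  95.]
114 6 [378. 279. 116.] [392. 291. 117.]
120 11 [382. 277. 118.] [397. 281. 123.]
126 11 [378. 277. 124.] [397. 290. 129.]
132 5 [382. 278. 130.] [384. 283. 134.]
138 1 [382. 285. 135.] [382. 285. 135.]
144 2 [382. 279. 142.] [383. 282. 142.]
```

Emit:
{"fn": "move_arm", "kwargs": {"steps": [10,0,0,0,1,12,0,0,0,1,12,0,0,0,1,14,0,0,0,1,0,0,0,0,1]}}

```text
time_s: 6.38
tcp_pos: [337.1, 328.8, 89.8]
orientation: [-0.047, 0.999, 0.0, 0.0]
force: [0.9, 1.4, -0.3]
opening: 85.2
finger_force: 0.0
```

```bash
python3 rk.py; python3 - <<'E'
from h import *
t=telemetry.get_state(); print(t["tcp_pos"],t["force"])
f=optics.grab_frame("scene"); P=cloud(f)
cv2.imwrite("pics/d.png",cv2.resize(f["img"][190:300,160:280,::-1],(654,600),interpolation=cv2.INTER_CUBIC))
# columns near right finger: points off platform plane
for v in range(225,275,3):
    print(v,[tuple(P[v,u].round().astype(int).tolist()) for u in range(214,240,4)])
E
```

```text
-40 189 [-55.   14.7]
-20 193 [-54.1  12.3]
0 190 [-53.   19.8]
20 130 [-33.8  21.6]
40 90 [-35.9  19.6]
60 120 [-30.   20.6]
80 134 [-30.2  21.7]
y [-44.51982924  98.21534064]
fence top x 154 [55.74810741 59.12261386 63.75587069]
[1.13334269 0.41939885 0.40578133]
[337.78449908 328.91201922  89.90227905] [1.13334269 0.41939885 0.40578133]
225 [(356, 304, 186), (390, 369, 86), (403, 377, 68), (399, 346, 108), (411, 353, 92), (417, 347, 95), (426, 344, 92)]
228 [(353, 300, 183), (380, 347, 108), (392, 354, 92), (395, 339, 108), (408, 347, 89), (410, 332, 107), (417, 327, 107)]
231 [(343, 275, 211), (349, 270, 213), (389, 347, 92), (395, 339, 97), (403, 337, 94), (408, 329, 100), (415, 324, 101)]
234 [(339, 267, 214), (346, 265, 212), (354, 264, 208), (393, 336, 92), (406, 346, 70), (408, 328, 91), (414, 322, 94)]
237 [(337, 262, 212), (345, 262, 206), (353, 263, 200), (388, 327, 95), (403, 340, 68), (404, 321, 91), (418, 331, 69)]
240 [(337, 262, 202), (343, 261, 200), (352, 262, 192), (381, 312, 108), (389, 310, 105), (407, 329, 68), (407, 309, 93)]
243 [(335, 261, 195), (344, 263, 1
[... 569 characters left out ...]
 [(336, 273, 128), (345, 274, 119), (365, 302, 66), (370, 292, 76), (372, 278, 94), (379, 273, 95), (387, 271, 92)]
261 [(350, 311, 53), (358, 309, 50), (363, 298, 62), (369, 292, 66), (372, 278, 82), (376, 268, 93), (389, 276, 72)]
264 [(347, 306, 52), (354, 302, 52), (359, 291, 63), (367, 289, 60), (372, 279, 70), (374, 263, 91), (381, 259, 90)]
267 [(344, 299, 51), (351, 295, 52), (358, 290, 54), (363, 280, 64), (370, 276, 64), (374, 265, 75), (377, 252, 92)]
270 [(341, 294, 50), (348, 288, 52), (356, 286, 50), (360, 274, 62), (367, 269, 64), (372, 262, 71), (375, 249, 88)]
273 [(339, 290, 45), (345, 284, 49), (352, 278, 51), (359, 274, 51), (364, 264, 63), (371, 260, 63), (375, 248, 77)]
```

View pics/d.png

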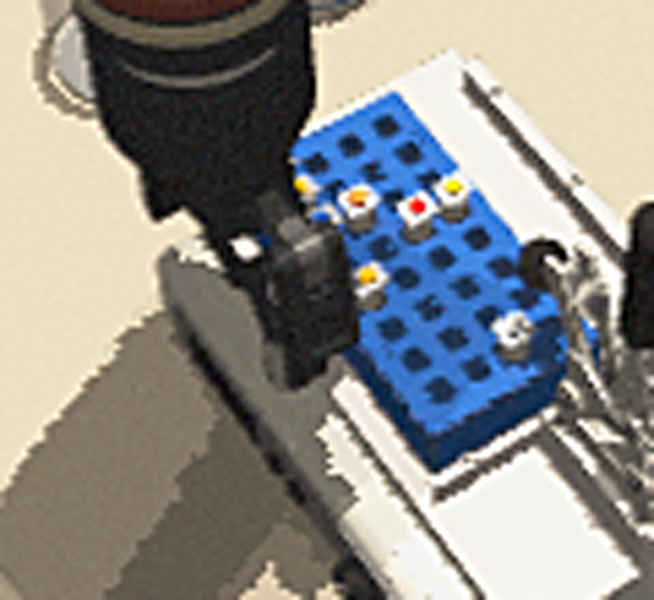

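The picture shows the right fingertip at (290,380), and depth puts it near z≈117 with the TCP at 90. The open tips are about 25 mm above the TCP. I'll go lower in front of the rack and measure again.

Emit:
{"fn": "move_arm", "kwargs": {"steps": [0,0,15,0,1,0,0,10,0,1,0,0,5,0,1,0,0,0,0,1]}}

```text
time_s: 6.98
tcp_pos: [337.8, 328.5, 59.1]
orientation: [-0.047, 0.999, -0.0, -0.0]
force: [0.2, 0.3, 0.6]
opening: 85.4
finger_force: 0.0
```

```bash
python3 - <<'E'
from h import *
t=telemetry.get_state(); print(t["tcp_pos"],t["force"],t["joint_positions"])
f=optics.grab_frame("scene"); P=cloud(f)
cv2.imwrite("pics/e.png",cv2.resize(f["img"][190:300,160:280,::-1],(654,600),interpolation=cv2.INTER_CUBIC))
for v in range(244,284,3):
    print(v,[tuple(P[v,u].round().astype(int).tolist()) for u in range(208,228,3)])
E
```

```text
[337.76088948 328.53946222  59.0567605 ] [0.24002057 0.33035458 0.62991191] [ 4.92892261e-01 -2.58616221e-01 -5.55505208e-01  1.27497013e+00
  4.05837515e-05  3.99730813e-01]
244 [(354, 347, 68), (343, 299, 138), (338, 268, 181), (343, 266, 181), (348, 265, 178), (354, 263, 177), (379, 308, 101)]
247 [(333, 290, 146), (331, 268, 177), (336, 264, 179), (341, 263, 175), (347, 262, 173), (353, 262, 169), (378, 307, 92)]
250 [(332, 288, 139), (331, 268, 166), (334, 261, 174), (339, 260, 170), (346, 262, 163), (351, 260, 162), (375, 300, 92)]
253 [(330, 284, 136), (331, 271, 152), (333, 260, 166), (339, 262, 158), (344, 259, 158), (351, 260, 153), (371, 294, 91)]
256 [(329, 285, 124), (333, 278, 131), (331, 258, 160), (338, 259, 153), (344, 259, 149), (350, 261, 141), (370, 292, 83)]
259 [(342, 324, 50), (331, 276, 125), (332, 261, 145), (339, 264, 135), (344, 262, 133), (350, 261, 131), (355, 258, 131)]
262 [(339, 317, 50), (332, 280, 108), (332, 263, 132), (336, 257, 136), (342, 258, 131), (347, 255, 130), (369, 291, 63)]
265 [(337, 314, 44), (331, 280, 96), (330, 260, 125), (334, 256, 128), (348, 275, 91), (360, 287, 64), (365, 284, 65)]
268 [(333, 307, 44), (331, 281, 84), (335, 275, 89), (341, 274, 86), (353, 290, 53), (360, 289, 49), (362, 279, 62)]
271 [(333, 309, 30), (336, 299, 41), (341, 293, 48), (345, 287, 51), (351, 284, 52), (356, 281, 51), (361, 278, 52)]
274 [(335, 319, 1), (334, 296, 35), (338, 288, 45), (343, 283, 49), (348, 279, 50), (353, 275, 52), (359, 273, 49)]
277 [(333, 314, -2), (333, 296, 24), (336, 284, 40), (339, 276, 49), (345, 272, 50), (350, 268, 52), (354, 263, 56)]
280 [(329, 306, 0), (335, 304, -2), (334, 283, 31), (337, 271, 46), (341, 266, 50), (347, 263, 51), (352, 259, 53)]
283 [(326, 299, 1), (331, 293, 5), (337, 292, 1), (337, 273, 30), (340, 264, 41), (344, 257, 51), (348, 251, 55)]
```

View pics/e.png

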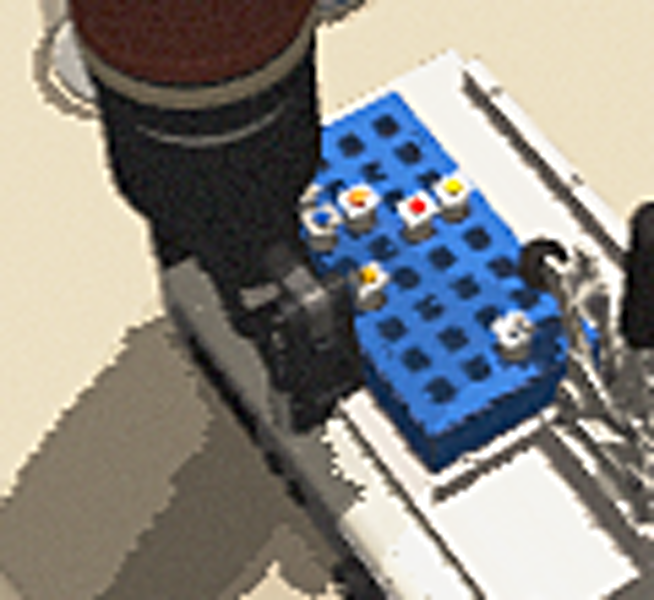

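The tip is at (300,420), about z≈84, so now below the rack's top. I'll narrow the fingers a little, which also moves them forward, then lower slightly and push.

Emit:
{"fn": "move_arm", "kwargs": {"steps": [0,2,4,0,0.7,0,0,0,0,0.7,-6,0,0,0,0.7,-5,0,0,0,0.7,-4,0,0,0,0.7,-4,0,0,0,0.7,-4,0,0,0,0.7,-4,0,0,0,0.7]}}

```text
time_s: 8.02
tcp_pos: [364.9, 333.3, 55.7]
orientation: [-0.047, 0.999, 0.0, -0.0]
force: [0.0, 0.2, 1.5]
opening: 59.7
finger_force: 0.6
```

```bash
python3 rk.py
```

```text
-40 166 [-45.7  18.1]
-20 172 [-45.8  10.4]
0 142 [-26.1  29. ]
20 112 [-20.1  29.5]
40 70 [-22.9  29.3]
60 100 [-8.9 29.9]
80 54 [ 6.7 30.5]
y [-44.30969576  95.92655486]
fence top x 155 [55.82714124 59.91449153 64.171891  ]
[0.37731545 0.50049871 0.49229832]
```

Emit:
{"fn": "move_arm", "kwargs": {"steps": [-4,0,0,0,0.7,-4,0,0,0,0.7,-4,0,0,0,0.7,-4,0,0,0,0.7,-3,0,0,0,0.7,-2,0,0,0,0.7,0,0,0,0,0.7]}}

```text
time_s: 8.95
tcp_pos: [385.9, 335.3, 55.7]
orientation: [-0.047, 0.999, 0.0, 0.0]
force: [1.3, 1.7, 0.5]
opening: 59.6
finger_force: 0.0
```

Emit:
{"fn": "move_arm", "kwargs": {"steps": [-1,0,0,0,0.7,-1,0,0,0,0.7,0,0,0,0,0.7]}}

```text
time_s: 9.32
tcp_pos: [387.7, 335.4, 55.7]
orientation: [-0.047, 0.999, 0.0, 0.0]
force: [-0.2, 1.2, -0.1]
opening: 59.9
finger_force: 0.1
```

Emit:
{"fn": "move_arm", "kwargs": {"steps": [-1,0,0,0,0.7,-1,0,0,0,0.7,0,0,0,0,0.7]}}

```text
time_s: 9.7
tcp_pos: [389.8, 335.6, 55.7]
orientation: [-0.047, 0.999, 0.0, 0.0]
force: [-0.0, -0.1, 0.2]
opening: 59.8
finger_force: 0.2
```

```bash
python3 rk.py
```

```text
-40 122 [-21.1  44.2]
-20 138 [-20.3  53.3]
0 143 [-1. 55.]
20 103 [ 8.3 54.7]
40 69 [ 5.9 53.7]
60 92 [18.3 55.7]
80 42 [34.8 55.4]
y [-44.04374081  95.74993861]
fence top x 71 [49.70006909 62.000261   64.31414314]
[-0.11548839  0.57435188  0.57729461]
```

Emit:
{"fn": "move_arm", "kwargs": {"steps": [-1,0,0,0,0.7,0,0,0,0,0.7]}}

```text
time_s: 10.0
tcp_pos: [389.9, 335.6, 55.7]
orientation: [-0.047, 0.999, -0.0, -0.001]
force: [-5.2, -0.8, 4.1]
opening: 59.9
finger_force: 2.8
```

Emit:
{"fn": "move_arm", "kwargs": {"steps": [-1,0,0,0,0.7,0,0,0,0,0.7]}}

```text
time_s: 10.25
tcp_pos: [389.9, 335.6, 55.6]
orientation: [-0.047, 0.999, -0.0, -0.002]
force: [-10.0, -1.5, 8.2]
opening: 59.8
finger_force: 5.3
```

The rack hit the fence and the push force rose to 10 N, and its edges read square. Next I back off, rise, shut the fingers and check.

Emit:
{"fn": "move_arm", "kwargs": {"steps": [5,0,0,0,0.7,20,0,0,0,0.7,25,0,0,0,0.7,0,0,-50,0,0,0,0,-60,0,0,0,0,-60,0,0,0,0,-60,0,0,0,0,-10,0,0]}}

```text
time_s: 11.25
tcp_pos: [343.3, 331.8, 300.3]
orientation: [-0.047, 0.999, 0.001, 0.003]
force: [0.3, 0.2, 0.1]
opening: 0.3
finger_force: 0.0
```

```bash
python3 rk.py; python3 - <<'E'
from h import *
t=telemetry.get_state(); print(t["tcp_pos"],t["opening"])
T=np.array(t["tcp_pos"])
f=optics.grab_frame("scene"); P=cloud(f); img=f["img"]
m=(abs(P[...,0]-T[0])<45)&(abs(P[...,1]-T[1])<60)&(P[...,2]>150)&(P[...,2]<420)
for z in range(220,420,8):
    s=m&(abs(P[...,2]-z)<=4)
    if s.sum()>2: print(z-T[2],s.sum(),(np.percentile(P[s],2,axis=0)-T).round(),(np.percentile(P[s],98,axis=0)-T).round())
E
```

```text
-40 126 [-20.9  44.1]
-20 155 [-20.6  54.2]
0 195 [-20.8  53.8]
20 159 [-20.4  54.2]
40 131 [-20.   53.2]
60 154 [-20.6  55. ]
80 157 [-20.6  53.3]
y [-43.33281508  98.40243296]
fence top x 76 [48.23914857 61.90236175 64.40346906]
[1.57877804 0.23289728 0.74670205]
[343.06168282 331.70029249 299.19486723] -0.20575316076537215
8.805132766123336 18 [-13. -11.   6.] [ 9.  4. 13.]
16.805132766123336 44 [-13. -14.  13.] [10.  5. 20.]
24.805132766123336 47 [-13. -14.  21.] [ 6.  6. 29.]
32.805132766123336 29 [-13. -14.  29.] [ 4.  4. 37.]
40.805132766123336 8 [-13.  -8.  37.] [-11.   6.  43.]
48.805132766123336 37 [-16. -30.  46.] [-3. 25. 53.]
56.805132766123336 76 [-17. -35.  53.] [ 7. 33. 60.]
64.80513276612334 44 [-17. -40.  61.] [ 6. 41. 69.]
72.80513276612334 93 [-20. -46.  69.] [ 3. 44. 77.]
80.80513276612334 65 [-20. -56.  77.] [ 7. 32. 85.]
88.80513276612334 103 [-20. -60.  85.] [14. 14. 93.]
96.80513276612334 167 [-21. -60.  93.] [ 15.   8. 101.]
104.80513276612334 126 [-21. -50. 101.] [ 15.   6. 109.]
112.80513276612334 124 [-19. -42. 109.] [ 12. -11. 116.]
```

Emit:
{"fn": "move_arm", "kwargs": {"steps": [-27,-30,0,0,0,-27,-36,0,0,0,-27,-36,0,0,0,0,0,40,0,0,0,0,38,0,0,0,0,0,0,0]}}

```text
time_s: 12.1
tcp_pos: [429.6, 236.4, 213.3]
orientation: [-0.046, 0.999, -0.001, -0.004]
force: [-0.2, 1.0, 0.8]
opening: 0.2
finger_force: 0.0
```

```bash
cat > lv.py <<'E'
from h import *
t=telemetry.get_state(); print(t["tcp_pos"],t["force"])
f=optics.grab_frame("scene"); P=cloud(f)
cv2.imwrite("pics/lv.png",cv2.resize(f["img"][190:300,210:330,::-1],(654,600),interpolation=cv2.INTER_CUBIC))
for n in("handle_end","clamp_foot"):
  for r in optics.trace(n,f)[:1]:
    m=r["pixels"]&(f["range_z"]>0); d=m&(f["img"].max(-1)<75)
    q=P[d] if d.sum()>8 else P[m]
    print(n,r["p"],m.sum(),np.percentile(q,[5,50,95],axis=0).round().tolist())
E
python3 lv.py
```

```text
[429.6283795  236.39796366 213.25719754] [-0.18132478  1.00366548  0.78978431]
handle_end 0.7 484 [[427.0, 191.0, 134.0], [432.0, 195.0, 216.0], [442.0, 202.0, 247.0]]
clamp_foot 0.56 32 [[422.0, 256.0, 146.0], [426.0, 260.0, 152.0], [433.0, 263.0, 155.0]]
```

View pics/lv.png

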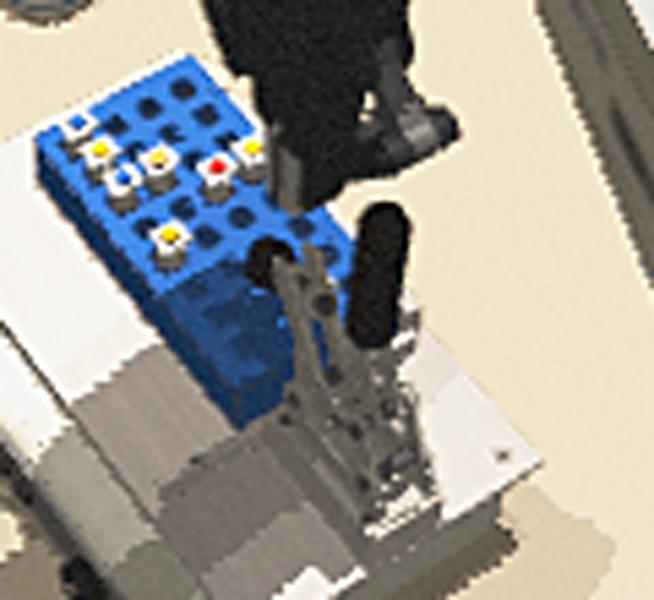

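The finger is on the rack side of the lever with its tip at (295,205); the lever end is at (385,215), and the knuckles are above the lever. I'll raise slightly and start pushing toward -y.

Emit:
{"fn": "move_arm", "kwargs": {"steps": [-3,0,-9,0,0,0,-8,0,0,0,0,-6,0,0,0,0,-6,0,0,0,0,-6,0,0,0,0,-6,0,0,0,0,0,0,0,0]}}

```text
time_s: 13.12
tcp_pos: [438.0, 205.1, 226.6]
orientation: [-0.046, 0.999, -0.0, -0.0]
force: [1.0, 0.3, -0.1]
opening: -0.2
finger_force: 0.0
```

```bash
python3 lv.py
```

```text
[438.0078282  205.09853318 226.62013313] [ 0.98223547  0.34299359 -0.10964398]
handle_end 0.66 437 [[427.0, 176.0, 136.0], [433.0, 184.0, 220.0], [442.0, 197.0, 246.0]]
clamp_foot 0.46 6099 [[328.0, 178.0, 26.0], [425.0, 224.0, 113.0], [441.0, 348.0, 245.0]]
```

View pics/lv.png

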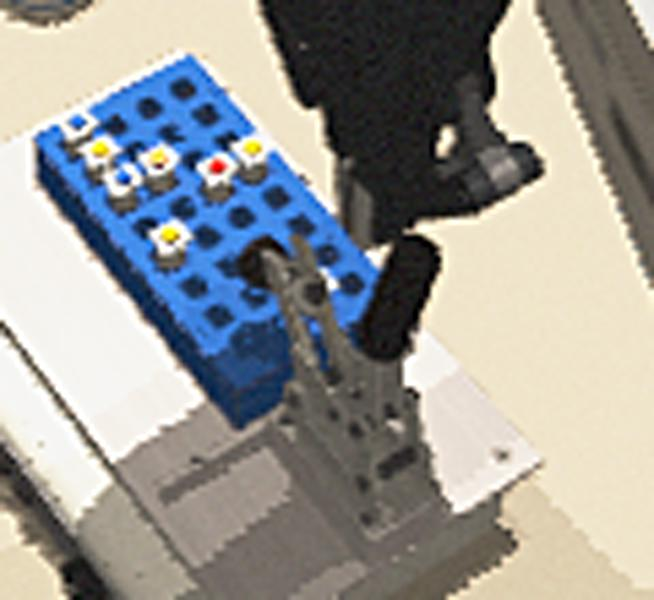

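The lever at (410,290) is tipping over and follows the fingertip. I'll continue along the arc.

Emit:
{"fn": "move_arm", "kwargs": {"steps": [2,-9,4,0,0,0,-9,4,0,0,0,-8.5,4,0,0,0,-8,4,0,0,0,-7.5,5,0,0,0,-7.5,5,0,0,0,0,0,0,0]}}

```text
time_s: 14.15
tcp_pos: [440.5, 155.5, 200.2]
orientation: [-0.046, 0.999, -0.0, -0.0]
force: [0.5, 0.5, 0.4]
opening: 0.1
finger_force: 0.0
```

```bash
python3 lv.py
```

```text
[440.4562337  155.527524   200.19331417] [0.54290735 0.51439083 0.35383562]
handle_end 0.68 374 [[431.0, 120.0, 167.0], [437.0, 142.0, 197.0], [448.0, 179.0, 210.0]]
```

Emit:
{"fn": "move_arm", "kwargs": {"steps": [0,-6.5,6,0,0,0,-6.5,6,0,0,0,-5.5,7,0,0,0,-5,7,0,0,0,0,0,0,0]}}

```text
time_s: 14.92
tcp_pos: [442.7, 132.4, 174.2]
orientation: [-0.046, 0.999, 0.0, -0.0]
force: [1.2, 2.7, 1.8]
opening: -0.1
finger_force: 1.1
```

Emit:
{"fn": "move_arm", "kwargs": {"steps": [0,-4,8,0,0,0,-4,8,0,0,0,0,0,0,0]}}

```text
time_s: 15.3
tcp_pos: [443.0, 124.2, 157.6]
orientation: [-0.046, 0.999, -0.0, -0.001]
force: [0.2, 0.5, 0.1]
opening: 0.3
finger_force: 0.0
```

```bash
python3 lv.py
```

```text
[442.97360798 124.20960016 157.6032506 ] [0.22886813 0.49712466 0.1372336 ]
handle_end 0.73 529 [[431.0, 102.0, 125.0], [438.0, 140.0, 145.0], [448.0, 206.0, 150.0]]
```

View pics/lv.png

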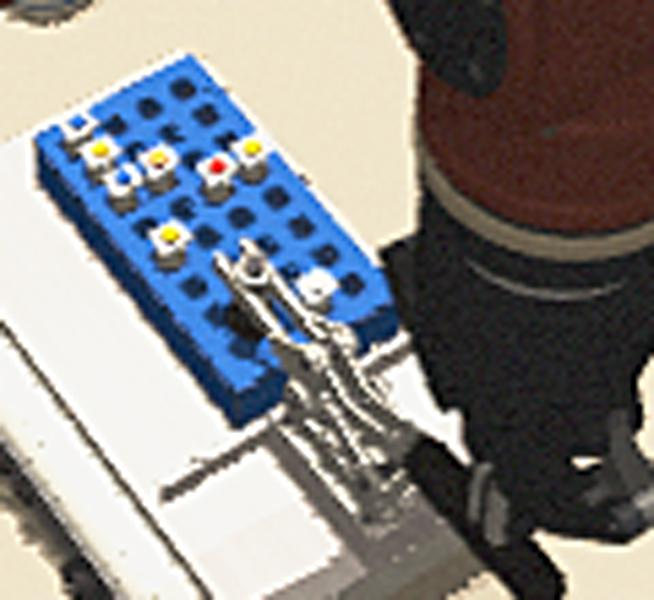

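The lever now lies down, with its grip running from (430,460) to (550,580), and the foot is on the rack at (240,320). The force has dropped to zero, so it appears to have snapped over. I'll retreat and check the angle.

Emit:
{"fn": "move_arm", "kwargs": {"steps": [0,0,-30,0,0,0,0,-50,0,0,0,0,-50,0,0,0,-30,-50,0,0,0,0,0,0,0]}}

```text
time_s: 16.08
tcp_pos: [447.8, 93.6, 342.7]
orientation: [-0.046, 0.999, -0.001, 0.003]
force: [0.6, 1.3, -0.3]
opening: -0.1
finger_force: 0.0
```

```bash
python3 rk.py; python3 lv.py; python3 - <<'E'
from h import *
for n in("scene","top"):
    f=optics.grab_frame(n); P=cloud(f)
    m=(f["img"].max(-1)<75)&(abs(P[...,0]-438)<16)&(P[...,1]>70)&(P[...,1]<165)&(P[...,2]>110)&(P[...,2]<230)
    ys=P[m][:,1]; zs=P[m][:,2]
    if m.sum()<10: continue
    b=[(y,m2.sum(),np.percentile(zs[m2],85).round(1)) for y in range(70,165,12) for m2 in[(ys>=y)&(ys<y+12)] if m2.sum()>2]; print(n,b,np.percentile(ys,1))
for t,(n) in {"beaker":0,"white_bottle":0,"tip_box":0}.items():
    f=optics.grab_frame("scene"); r=optics.trace(t,f)
    if r: print(t,r[0]["centre"])
E
```

```text
-40 142 [-20.5  54.8]
-20 152 [-21.1  54.7]
0 186 [-21.   53.8]
20 155 [-21.1  55.2]
40 137 [-20.7  52.3]
60 152 [-20.9  54.6]
80 168 [-21.1  54.1]
y [-43.64468942  97.96934822]
fence top x 91 [48.77522831 62.06870605 64.37166038]
[0.85723369 0.86936192 0.04068757]
[447.22205856  94.1940491  340.44641098] [0.85723369 0.86936192 0.04068757]
handle_end 0.93 611 [[432.0, 103.0, 126.0], [439.0, 137.0, 145.0], [449.0, 208.0, 149.0]]
clamp_foot 0.53 1232 [[340.0, 506.0, 11.0], [371.0, 530.0, 56.0], [402.0, 574.0, 89.0]]
scene [(94, np.int64(40), np.float64(149.1)), (106, np.int64(59), np.float64(150.0)), (118, np.int64(58), np.float64(149.1)), (130, np.int64(53), np.float64(148.9)), (142, np.int64(61), np.float64(147.3)), (154, np.int64(45), np.float64(146.3))] 99.92971834798914
top [(94, np.int64(18), np.float64(151.7)), (106, np.int64(35), np.float64(151.3)), (118, np.int64(37), np.float64(150.7)), (130, np.int64(36), np.float64(150.3)), (142, np.int64(35), np.float64(147.7)), (154, np.int64(34), np.float64(146.8))] 99.26040474334941
beaker [179.1, 184.1]
white_bottle [219.1, 176.1]
tip_box [263.1, 153.6]
```

```bash
python3 -c "
from cell import hand_in; print(hand_in())"
```

```text
the job is handed in; nothing more can be done
None
```

The rack sits square and home against the rear fence, and the clamp lever reads as locked: about 5° above level, its end about 0.14 m up. The beaker, bottle and tip box have not moved, and I handed the job in at about 16 s with the arm clear.

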